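# Clamp the pot sherd in its holding jig

## Robot

A 6-joint arm with a two-finger parallel gripper is mounted at the origin on the work surface; the furniture and walls round the work are solid. World frame = base frame: x ahead of the robot, y to its left, z up, the work surface at z = 0. Lengths are in m, angles in rad, forces in N, time in s.
With the tool pointing down it reaches from about 0.425 to 0.95 m from the base axis. Payload 3.5 kg.
Tool frame: the origin (TCP) lies at the very end of the fingers, on their centre line; the grasp point (between the pads) lies 19 mm behind it; z points along the fingers, y is the direction in which the jaws open and shut (so a half turn about z gives the same grasp; the last joint's range is limited). The gripper opens to 85 mm and grips with 20 to 120 N. Pads are 22 mm wide; open, the fingers measure 114 mm over their backs; the gripper's body (76 mm by 85 mm) begins 54 mm behind the grasp point. The pads swing forward as they close: fully open they stand 13 mm farther back than shut.
Start: joints at [1.069, 0.286, 1.577, -0, 1.279, -0.15], TCP at [0.233, 0.634, 0.231] pointing down, gripper open.
Joint ranges: [-2.77, 2.77], [-0.9, 2.22], [0.21, 2.48], [-1.53, 4.67], [0.24, 2.81], [-2.84, 2.84]. Speed limits (rad/s): [2.79, 2.79, 3.14, 3.14, 3.14, 3.14].

## Interface

Orientations are given as a unit quaternion [x, y, z, w].
In Python, from plant import ctrl, imaging gives the robot as it stands.
- The arm moves only by the shell command python3 -m creep 'ROWS' [OPENING] [FORCE]. ROWS is JSON, one flat list of numbers, 4 for each row, row after row: the shift along the tool's x, y, z in units of 25 mm (1.0 is 25 mm), then the turn about the tool's z in units of 5 degrees (1.0 is 5 degrees). A call has 1 to 20 rows; each row is the pose to reach, as a shift and turn from the pose commanded when the call began, along the tool's axes at that moment; what a row does not reach only later rows make up. A row lasts 1/12 s, in which the tool goes at most 41.7 mm and 7.16 degrees, less where a joint would pass 70% of its speed; a pose out of reach is approached as far as the arm can. A call with a gripper value outside its range is refused whole. OPENING is the closure in counts, from 0 (fully open) to 255 (shut), set as the call begins (- or left out, the last holds). The fingers move at their own pace and stop on an object; FORCE is the grip in N (left out, the last holds). Time passes only in rows, so rows that repeat a pose let the fingers close. It gives the time, the measured TCP pose, the force and the opening at its end, in the units of the state.
- ctrl.get_state(): the state, without advancing time (a new reading comes with each control period).
- imaging.read_camera(name): name is "side" or "top" or "wrist"; returns the picture (400x640x3 uint8, red, green, blue); there is no depth.
- imaging.camera_info(name): a dict with "intrinsics" (3x3 intrinsics, pixels), "origin" and "attitude" of the camera in the world. Camera axes: x right, y down, z forward; pixel columns grow to the right and rows downward; lengths in m; the calibration is good to about 2 mm. A picture is of the moment at which its call begins: read the wrist's pose just before it. camera_info takes no time and is no camera call; for the wrist camera it gives the pose at the moment of the call.
- ctrl.sign_off(): hands the job in, once; it reports no verdict.
Trained networks look in the newest picture that a camera, given by its name, has taken for a name from the list of things; names that differ only in an ending like _2 or _b are one class to them, and where a whole thing is asked for, a point or a joint stands for the part that bears it (a point fixed in the world has none). Each returns a list of dicts, best first, with "p" (0 to 1); they miss things now and then, are a little off and sometimes report something else, mostly with a low value. They report only what shows in the picture. A call takes as long as a camera call. They do not tell look-alikes from the thing itself.
- imaging.silhouettes(camera, name): "mask" (400x640 bool, what is visible of it) and "uv" ([column, row] in pixels, amid what is visible of it).
The state is a dict: "time": time; "qpos": joint angles; "dq": joint speeds; "joint_efforts": joint torques, N m; "eef_pos": TCP position; "tcp_rot": TCP orientation; "contact_force": force on the tool from outside, world axes, zero at the start; "wrist_torque": the same for the moment, N m; "opening": opening from 0.0 (shut) to 1.0 (fully open).
Only numpy, scipy, OpenCV 4.12 (cv2) and the standard library are available. Lean on these libraries where they do the work, as an engineer would, in place of code of your own. Each camera call takes 0.05 s, during which the arm holds its last target.

## Task

Secure the pot sherd that lies on the cork bed of the quick clamp, only by pushing: with the outside of a finger swing the upright clamp strap over and down until its pad rests on the sherd, then push the cam lever over and fully down onto the strap so that it locks it. The lever must stay up until the strap is down; the sherd must stay where it lies, and the two film cans and the stone nearby must be left alone.

Things in the scene. Friction and masses are not known exactly. Their poses are not given: they have to be found in the camera images.
- clamp: the quick clamp: grey base plate 190 x 85 x 10 mm fixed on the worktop, with a 76 x 70 mm cork bed (top 12 mm up) in its middle. Origin: centre of its underside. x runs along the plate from the lever end (-x) to the strap end (+x), y across, z up. Strap hinge at (62.5, 0, 40) mm, lever hinge at (-62.5, 0, 51) mm, both hinge lines along y; strap and lever swing in the plane y = 0, each towards the other to close.
- strap (a joint): angle of the clamp strap (rad): 0 = down, level, along -x of the clamp over the sherd; pi/2 = upright; more = leaning back, away from the lever. Starts at 1.65 to 2.0. Steel bar 116 mm long from its hinge, 22 wide, 6 thick. Stiff hinge (0.06 N m): it stays where left, so push it all the way. Pushed down and let go it rests on the sherd at about 0.0 to 0.05; the cam presses it the rest of the way.
- strap_hinge (a point): middle of the strap's hinge line, 40 mm above the worktop, between two steel cheeks (outer faces 40 mm apart, 20 mm long along x, tops 49 mm above the worktop)
- strap_tip (a point): middle of the free end of the strap, 116 mm from its hinge
- lever (a joint): angle of the cam lever (rad): 0 = fully down at its stop, level, along +x of the clamp over the strap's end; pi/2 = upright; more = leaning outwards, away from the strap. Starts at 1.55 to 1.85. Stiff hinge (0.10 N m): it stays where left. A roller under it, 18 mm from its hinge, runs on to the end of the strap and presses it down; fully down takes about 3 N on the grip.
- lever_hinge (a point): middle of the lever's hinge line, 51 mm above the worktop, between two steel cheeks (outer faces 40 mm apart, 20 mm long along x, tops 59 mm above the worktop)
- lever_tip (a point): end of the lever, 58 mm from its hinge; the last 22 mm are a black grip 22 mm wide and 9 mm thick, whose top is 57 mm above the worktop when the lever is fully down
- sherd: brown pot sherd 49 x 54 x 14 mm lying loose on the cork bed; origin: centre of its underside, z up
- can_a: black film can with a grey lid, 34 mm across, 51 mm tall, standing beside the clamp; origin: centre of its underside
- can_b: white film can with a grey lid, 34 mm across, 51 mm tall, standing beside the clamp; origin: centre of its underside
- lump: dark stone 37 x 48 x 27 mm lying beside the clamp; origin: centre of its underside
- strap_pad (a point): middle of the strap's underside, 62.5 mm from the hinge line, where a sprung black rubber pad 22 mm across hangs below it (1000 N/m, 7 mm travel; it reaches 14.5 mm below this point when free)
Not all that is in view belongs to the job. Of the things shaped like the clamp, the grey one is meant.

How it is judged:
On the way, in this order (a step that is already met when the one before it is completed fails the run):
1. the strap is down on the sherd while the lever is still up (value of joint strap below 0.13 rad and value of joint lever above 0.8 rad), for 0.2 s.
2. the lever is fully down (value of joint lever below 0.12 rad), for 0.2 s.
At the end, for the whole second after the job is handed in: The strap is down (below 0.06 rad) with its pad pressing on the sherd (more than 0.3 N), the lever is fully down (below 0.12 rad), the sherd lies still within 10 mm of where it lay, and the film cans and the stone are within 20 mm of where they were (value of joint strap below 0.06 rad and value of joint lever below 0.12 rad and contact force between strap and sherd above 0.3 N and distance of sherd from where it was at the start of the episode below 0.01 m and linear speed of sherd below 0.02 m/s and distance of each of can_a, can_b, lump from where it was at the start of the episode below 0.02 m); the robot touches nothing.
It fails at once if the lever is pushed down before the strap is down (value of joint lever below 0.8 rad and value of joint strap above 0.2 rad).
It fails at once if the sherd is lifted or shifted by more than 15 mm (distance of sherd from where it was at the start of the episode above 0.015 m).
It fails at once if a film can or the stone is moved by more than 20 mm or tipped (distance of any of can_a, can_b, lump from where it was at the start of the episode above 0.02 m or angle between any of can_a, can_b's own z axis and vertical above 0.5 rad or angle between lump's own z axis and vertical above 0.7 rad).
It also fails if it takes over 48 s, if anything falls off the work surface, if the arm or the gripper's body presses on something with over 40 N, if the wrist force passes 120 N, or if a joint passes its speed limit or range.

## Working session

There is one attempt and no reset: what is moved stays moved. The work goes in short steps, Python scripts to look and compute and a shell command to move; the robot and the scene stay as the last step left them, time stands still between calls to the robot, and variables do not carry over. Pictures are saved under pics/ and viewed, and the job is handed in when it is done.

```bash
ls; mkdir -p pics
python3 - <<'E'
from plant import ctrl, imaging
import cv2
print(ctrl.get_state())
for n in ["top","side"]:
    im=imaging.read_camera(n); cv2.imwrite(f"pics/{n}0.png",im[:,:,::-1])
    print(n,imaging.camera_info(n))
E
```

```text
pics
{'time': 0.0, 'qpos': array([ 1.06898436e+00,  2.87194719e-01,  1.57818051e+00,  1.15323046e-05,
        1.27858241e+00, -1.49989883e-01]), 'dq': array([-0.0011402 , -0.0011989 , -0.00117849,  0.00019405,  0.00033259,
       -0.00060286]), 'joint_efforts': array([-9.22017534e-04, -4.05959594e+01, -2.92638320e+01, -1.52463504e-04,
        5.67119743e-03, -1.97852563e-05]), 'eef_pos': array([0.23225602, 0.63308744, 0.2299259 ]), 'tcp_rot': array([ 1.75006710e-01,  9.84566531e-01, -1.11848203e-03, -3.83818857e-04]), 'contact_force': array([0.69106579, 0.26323011, 1.07548829]), 'wrist_torque': array([ 0.03314006, -0.02704834,  0.03785911]), 'opening': 0.9959206266374351}
top {'intrinsics': array([[461.38169104,   0.        , 320.54474308],
       [  0.        , 461.38169104, 204.32903567],
       [  0.        ,   0.        ,   1.        ]]), 'origin': array([0.44248052, 0.01193533, 0.97982659]), 'attitude': array([-0.69796506,  0.71377046, -0.03440327,  0.04682858])}
side {'intrinsics': array([[416.2624099 ,   0.        , 320.52603396],
       [  0.        , 416.2624099 , 206.66564453],
       [  0.        ,   0.        ,   1.        ]]), 'origin': array([ 0.15091414, -0.5846963 ,  0.51939536]), 'attitude': array([ 0.83599605, -0.24125572,  0.13938543, -0.47273459])}
```

View pics/top0.png

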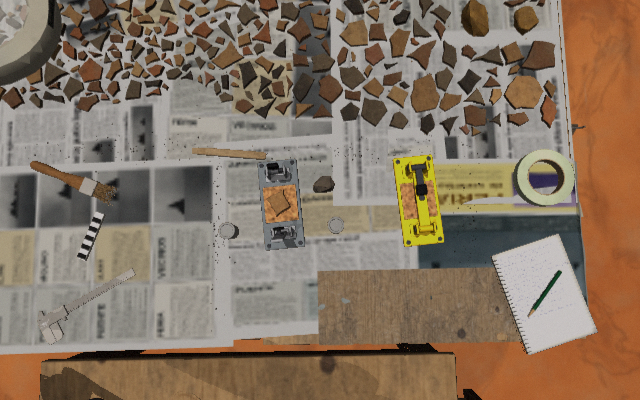

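View pics/side0.png

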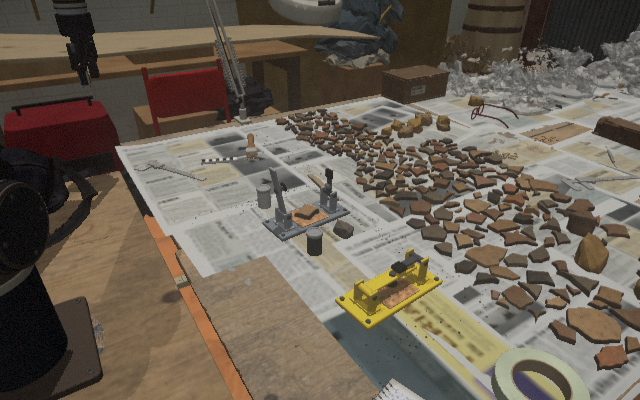

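```bash
cat > h.py <<'E'
import numpy as np, cv2
from plant import ctrl, imaging
from scipy.spatial.transform import Rotation as R
def proj(n,P,info=None):
    i=info or imaging.camera_info(n); K=np.array(i['intrinsics']);c=R.from_quat(i['attitude']).as_matrix()
    p=(np.atleast_2d(P)-i['origin'])@c; q=p@K.T; return q[:,:2]/q[:,2:]
def back(n,uv,z,info=None):
    i=info or imaging.camera_info(n); K=np.array(i['intrinsics']);c=R.from_quat(i['attitude']).as_matrix()
    d=c@np.linalg.inv(K)@np.array([uv[0],uv[1],1.]); o=np.array(i['origin']); return o+d*(z-o[2])/d[2]
E
python3 - <<'E'
from h import *
t=imaging.read_camera("top")
for n in ["clamp","strap","lever","sherd","can_a","lump"]:
    for d in imaging.silhouettes("top",n): print("top",n,round(d['p'],2),np.round(d['uv']),d['mask'].sum(),np.round(back("top",d['uv'],0.0),4))
s=imaging.read_camera("side")
for n in ["clamp","strap","lever","can_a","lump"]:
    for d in imaging.silhouettes("side",n): print("side",n,round(d['p'],2),np.round(d['uv']),d['mask'].sum(),np.round(back("side",d['uv'],0.02),4))
a=cv2.resize(t[145:265,215:355],None,fx=5,fy=5,interpolation=cv2.INTER_CUBIC)
b=cv2.resize(s[155:265,240:370],None,fx=5,fy=5,interpolation=cv2.INTER_CUBIC)
cv2.imwrite("pics/tc.png",a[:,:,::-1]);cv2.imwrite("pics/sc.png",b[:,:,::-1])
E
```

```text
top clamp 0.94 [417. 198.] 3556 [ 0.5645 -0.1787  0.    ]
top clamp 0.8 [284. 211.] 3204 [0.5435 0.1062 0.    ]
top strap 0.83 [423. 212.] 403 [ 0.5336 -0.1896  0.    ]
top strap 0.56 [280. 234.] 191 [0.4954 0.1149 0.    ]
top sherd 0.56 [277. 200.] 328 [0.5678 0.1209 0.    ]
top can_a 0.7 [228. 234.] 288 [0.4979 0.2267 0.    ]
top lump 0.77 [325. 185.] 290 [0.598  0.0177 0.    ]
side clamp 0.83 [300. 210.] 2388 [0.5493 0.1293 0.02  ]
side clamp 0.6 [386. 291.] 3869 [ 0.5414 -0.1847  0.02  ]
side strap 0.86 [280. 187.] 349 [0.5627 0.2515 0.02  ]
side strap 0.84 [384. 281.] 610 [ 0.5572 -0.1632  0.02  ]
side lever 0.72 [328. 180.] 165 [0.6883 0.2215 0.02  ]
side lever 0.71 [405. 264.] 347 [ 0.622  -0.1467  0.02  ]
side can_a 0.69 [315. 242.] 402 [0.5155 0.0061 0.02  ]
side can_a 0.52 [265. 196.] 301 [0.5108 0.2312 0.02  ]
side lump 0.54 [342. 228.] 278 [0.5905 0.0182 0.02  ]
```

View pics/tc.png

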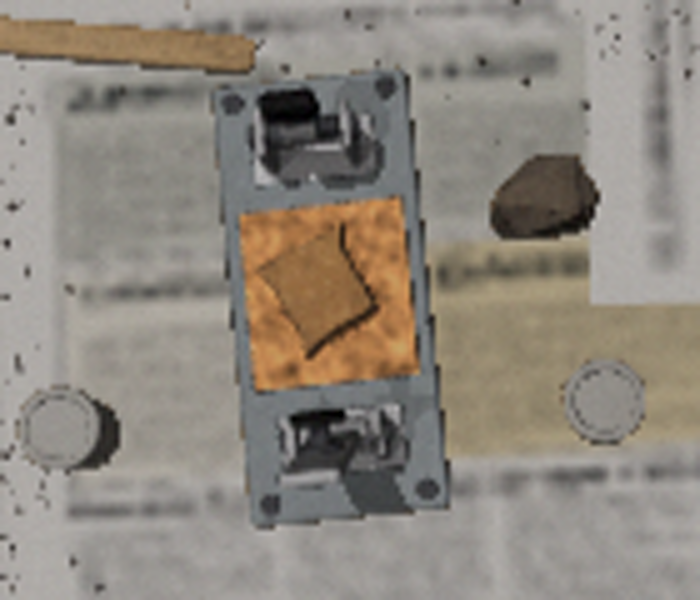

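View pics/sc.png

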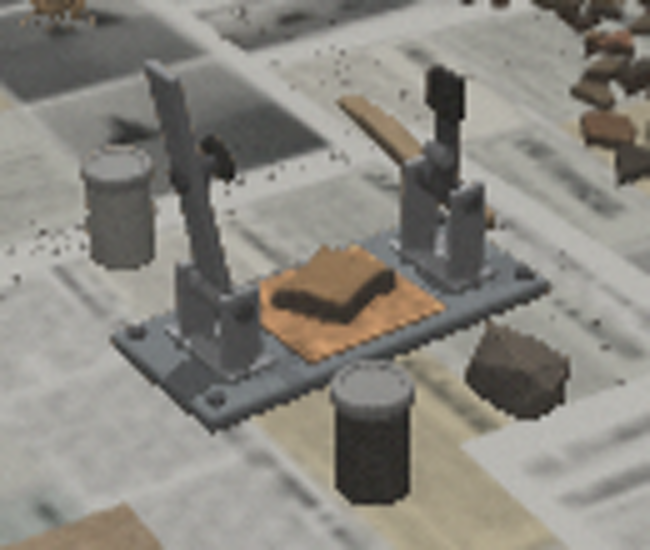

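```bash
cat >> h.py <<'E'
def model(p,pts):
    x,y,a=p; c,s=np.cos(a),np.sin(a); pts=np.atleast_2d(pts)
    return np.c_[x+c*pts[:,0]-s*pts[:,1], y+s*pts[:,0]+c*pts[:,1], pts[:,2]]
E
python3 - <<'E'
from h import *
from scipy.optimize import least_squares
co=np.array([[-95,-42.5,10],[-95,42.5,10],[95,42.5,10],[95,-42.5,10]])/1e3
# top image: TL,TR,BR,BL ; lever end on top; +x = image down -> y_clamp = ?
uvT=np.array([[215,90],[405,70],[448,510],[252,525]])/5+[215,145]
P=np.array([back("top",u,0.01) for u in uvT]);print(np.round(P,4))
# side: corners: left(110,338) strap/left ; bottom (212,430) strap/right ; right(550,285) lever/right
uvS=np.array([[110,338],[212,428],[550,288]])/5+[240,155]
Q=np.array([back("side",u,0.01) for u in uvS]);print(np.round(Q,4))
# world corners order TL=(lever,left y+): find p
def f(p):
    m=model(p,co)  # clamp +x -> world -x, so clamp y+ -> world -y
    return (m[[0,1,2,3]]-P)[:,:2].ravel()
r=least_squares(f,[.55,.11,np.pi]);print(r.x,np.round(r.fun*1e3,1))
p=r.x
m=model(p,co); print("side pred",proj("side",m), uvS)
for th in [1.6,1.7,1.8,1.9,2.0]:
    tip=[[.0625-.116*np.cos(th),0,.04+.116*np.sin(th)]]
    print(th,"strap tip side",(proj("side",model(p,tip))[0]-[240,155])*5,"top",(proj("top",model(p,tip))[0]-[215,145])*5, model(p,tip))
for th in [1.5,1.6,1.7,1.8,1.9]:
    tip=[[-.0625+.058*np.cos(th),0,.051+.058*np.sin(th)]]
    print(th,"lever tip side",(proj("side",model(p,tip))[0]-[240,155])*5,"top",(proj("top",model(p,tip))[0]-[215,145])*5)
for n,q in [("sh",[.0625,0,.04]),("lh",[-.0625,0,.051])]:print(n,model(p,[q]),(proj("side",model(p,[q]))[0]-[240,155])*5)
E
```

```text
[[0.647  0.16   0.01  ]
 [0.6536 0.0783 0.01  ]
 [0.4654 0.0631 0.01  ]
 [0.461  0.1455 0.01  ]]
[[0.4597 0.1423 0.01  ]
 [0.4661 0.0572 0.01  ]
 [0.6516 0.0728 0.01  ]]
[0.5567546  0.11173319 3.2188662 ] [ 1.2  1.5  1.1 -1.6 -0.1 -1.1 -2.2  1.3]
side pred [[327.89173675 196.99160277]
 [350.1168621  211.48704685]
 [281.00544525 239.56222807]
 [260.7624975  221.79117618]] [[262.  222.6]
 [282.4 240.6]
 [350.  212.6]]
1.6 strap tip side [194.31324774  54.72329368] top [303.58549683 431.5679927 ] [[0.49106407 0.10664692 0.15595054]]
1.7 strap tip side [169.95101999  64.08327756] top [306.69832715 463.87733369] [[0.47953974 0.10575462 0.15503312]]
1.8 strap tip side [145.75844718  76.06308328] top [310.139606  495.8952954] [[0.46816431 0.10487384 0.15296633]]
1.9 strap tip side [122.04267028  90.55760877] top [313.85976371 527.16952655] [[0.45705142 0.1040134  0.14977081]]
2.0 strap tip side [ 99.11273894 107.41965997] top [317.80456977 557.26506393] [[0.44631212 0.10318188 0.1454785 ]]
1.5 lever tip side [435.82095681  79.70571663] top [289.53327146 116.65950667]
1.6 lever tip side [446.05312197  76.10558315] top [288.1921945  101.83802182]
1.7 lever tip side [456.16847885  73.69884717] top [287.04091497  87.38591824]
1.8 lever tip side [466.05889592  72.49933385] top [286.09239326  73.47349619]
1.9 lever tip side [475.62106784  72.50661114] top [285.35669379  60.2621375 ]
sh [[0.4944411 0.1069084 0.04     ]] [213.35622007 294.84984371]
lh [[0.61906809 0.11655798 0.051     ]] [441.20063467 190.06130253]
```

```bash
python3 -m creep '[-15.1,-17,0,-4.9,-15.1,-17,0,-4.9,-15.1,-17,0,-4.9,-15.1,-17,0,-4.9,-15.1,-17,0,-4.9,-15.1,-17,0,-4.9,-15.1,-17,0,-4.9,-15.1,-17,0,-4.9,-15.1,-17,0,-4.9,-15.1,-17,0,-4.9,-15.1,-17,0,-4.9,-15.1,-17,0,-4.9,-15.1,-17,0,-4.9,-15.1,-17,0,-4.9,-15.1,-17,0,-4.9,-15.1,-17,0,-4.9,-15.1,-17,0,-4.9,-15.1,-17,0,-4.9]' 255 60
python3 - <<'E'
from h import *
s=imaging.read_camera("side");w=imaging.read_camera("wrist")
st=ctrl.get_state();print(st['eef_pos'],R.from_quat(st['tcp_rot']).as_matrix().round(3),st['contact_force'])
b=cv2.resize(s[65:265,200:400],None,fx=3,fy=3)
cv2.imwrite("pics/s1.png",b[:,:,::-1]);cv2.imwrite("pics/w1.png",w[:,:,::-1])
E
```

```text
time: 2.25
eef_pos: [0.4401, 0.1055, 0.2313]
tcp_rot: [-0.039, 0.999, 0.0, -0.0]
contact_force: [0.6, 0.8, 0.4]
opening: -0.001
[0.44008495 0.10568391 0.23129163] [[-0.997 -0.078 -0.   ]
 [-0.078  0.997  0.   ]
 [ 0.     0.    -1.   ]] [ 0.52753945 -0.7210902  -0.05591422]
```

View pics/s1.png

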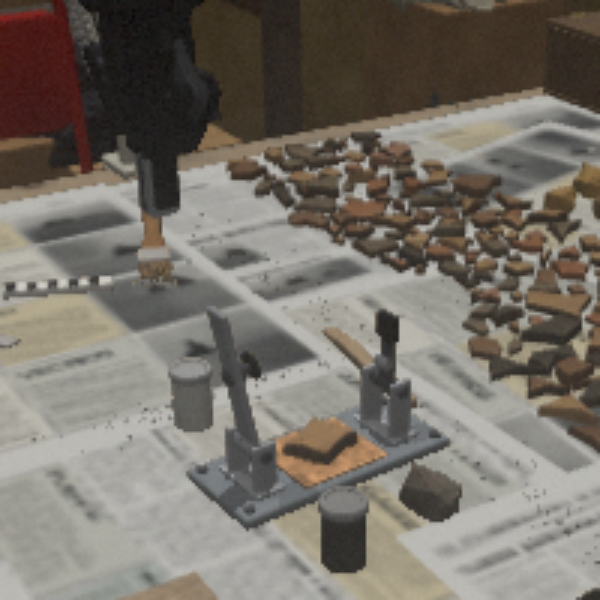

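View pics/w1.png

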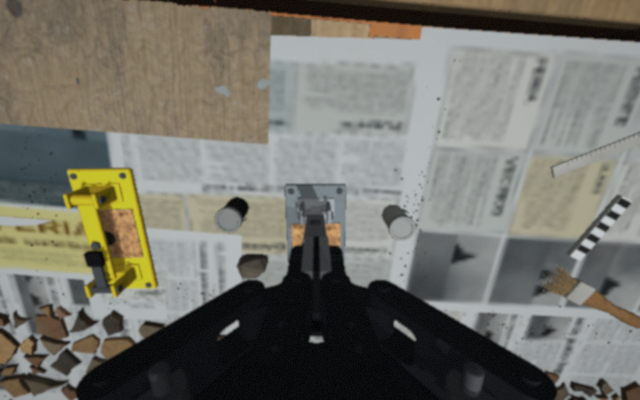

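```bash
python3 -m creep '[0,-0.15,1,0,0,-0.15,2,0,0,-0.15,3,0,0,-0.15,3.8,0,0,-0.15,4.25,0,0,-0.15,4.25,0,0,-0.15,4.25,0,0,-0.15,4.25,0]'
python3 - <<'E'
from h import *
s=imaging.read_camera("side")
st=ctrl.get_state();print(st['eef_pos'],st['contact_force'])
b=cv2.resize(s[105:255,225:375],None,fx=4,fy=4)
cv2.imwrite("pics/s2.png",b[:,:,::-1])
E
```

```text
time: 3.02
eef_pos: [0.4418, 0.1012, 0.1266]
tcp_rot: [-0.038, 0.999, -0.0, 0.001]
contact_force: [-0.6, -0.0, 0.1]
opening: -0.001
[0.44207553 0.1010881  0.12685241] [-0.11114899 -0.29330306  0.81375914]
```

View pics/s2.png

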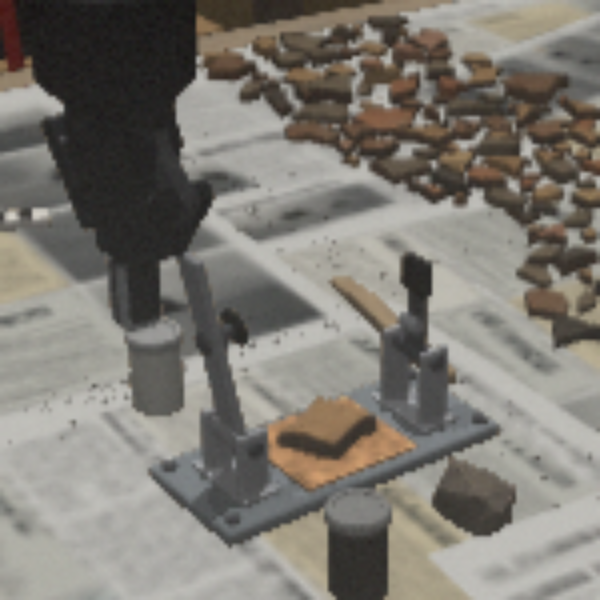

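```bash
python3 -m creep '[-0.4,0,0,0,-0.8,0,0,0,-1.2,0,0,0,-1.62,0,0,0,-2,0,0.06,0,-2.4,0,0.14,0,-2.76,0,0.24,0,-3.1,0,0.42,0,-3.4,0,0.62,0,-3.7,0,0.87,0,-3.7,0,0.87,0]'
python3 - <<'E'
from h import *
s=imaging.read_camera("side")
st=ctrl.get_state();print(st['eef_pos'],st['contact_force'])
b=cv2.resize(s[105:255,225:375],None,fx=4,fy=4)
cv2.imwrite("pics/s3.png",b[:,:,::-1])
E
```

```text
time: 3.98
eef_pos: [0.5335, 0.1078, 0.1016]
tcp_rot: [-0.038, 0.999, 0.0, -0.001]
contact_force: [-0.9, 0.1, -1.4]
opening: -0.001
[0.53283304 0.10780412 0.10197567] [-0.91012153  0.16446746  0.44271394]
```

View pics/s3.png

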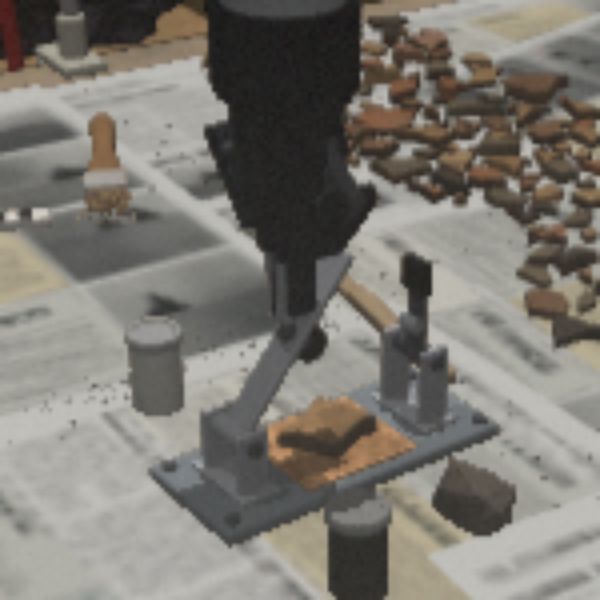

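```bash
python3 -m creep '[-0.2,0,0.22,0,-0.36,0,0.45,0,-0.52,0,0.67,0,-0.64,0,0.89,0,-0.72,0,1.1,0,-0.78,0,1.28,0,-0.84,0,1.5,0,-0.87,0,1.65,0,-0.9,0,1.92,0,-0.9,0,2.16,0,-0.88,0,2.3,0,-0.88,0,2.42,0,-0.88,0,2.42,0,-0.88,0,2.42,0]'
python3 - <<'E'
from h import *
s=imaging.read_camera("side")
st=ctrl.get_state();print(st['eef_pos'],st['contact_force'])
b=cv2.resize(s[105:255,225:375],None,fx=4,fy=4)
cv2.imwrite("pics/s4.png",b[:,:,::-1])
E
```

```text
time: 5.2
eef_pos: [0.5548, 0.1095, 0.0431]
tcp_rot: [-0.038, 0.999, -0.0, -0.0]
contact_force: [-1.5, 0.7, 3.2]
opening: -0.0
[0.55480155 0.10953118 0.04308794] [-1.37831327 -0.03986096  3.18961399]
```

View pics/s4.png

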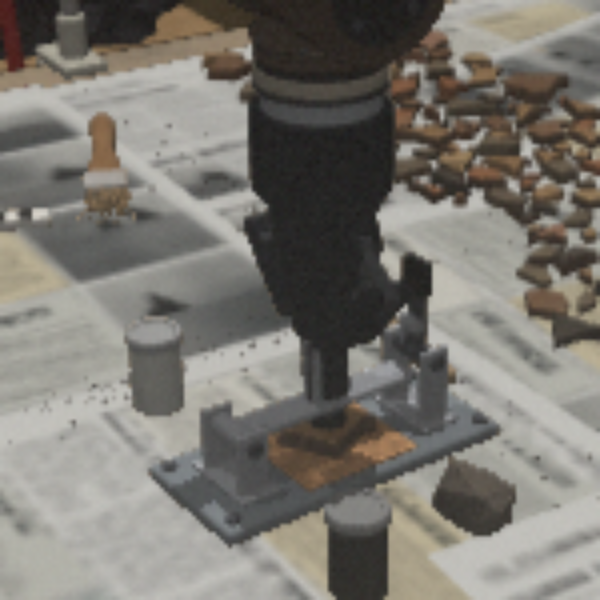

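```bash
python3 -m creep '[0,0,-0.5,0,0,0,-1.5,0,0,0,-2.8,0,0,0,-4.1,0,0,0,-4.6,0,-1,0,-4.6,0,-2.2,0,-4.6,0,-3.4,0,-4.6,0,-4.3,0,-4.6,0,-4.7,0,-4.6,0,-4.7,0,-4.6,0,-4.7,0,-4.6,0]'
python3 - <<'E'
from h import *
s=imaging.read_camera("side")
st=ctrl.get_state();print(st['eef_pos'],st['contact_force'])
b=cv2.resize(s[105:255,225:375],None,fx=4,fy=4)
cv2.imwrite("pics/s5.png",b[:,:,::-1])
t=imaging.read_camera("top")
a=cv2.resize(t[125:275,205:355],None,fx=4,fy=4); cv2.imwrite("pics/t5.png",a[:,:,::-1])
E
```

```text
time: 6.25
eef_pos: [0.6716, 0.1184, 0.1569]
tcp_rot: [-0.038, 0.999, 0.0, -0.001]
contact_force: [-0.8, 0.0, -0.4]
opening: 0.005
[0.67111676 0.118467   0.15697551] [-0.17180778  0.40790431 -0.29648251]
```

View pics/s5.png

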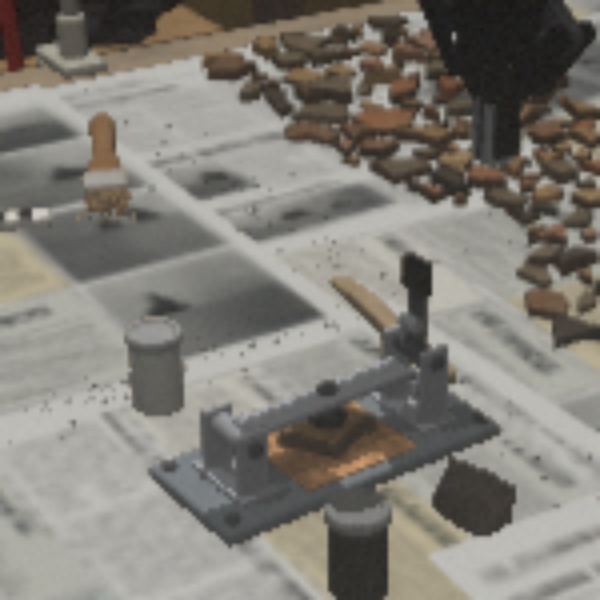

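View pics/t5.png

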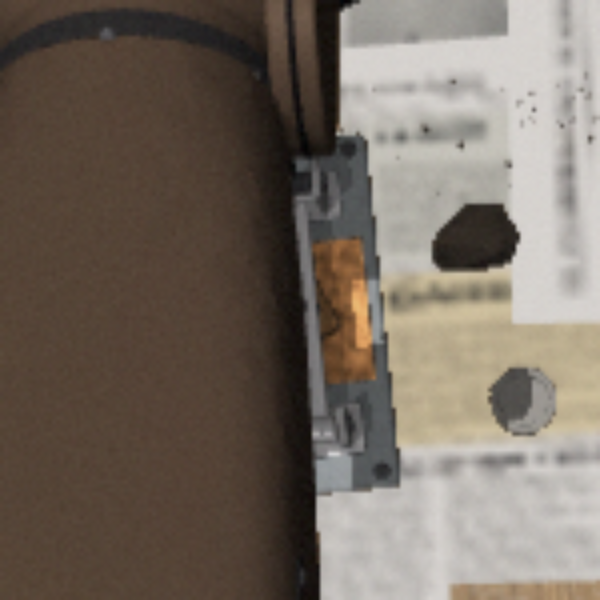

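```bash
python3 -m creep '[0,0,0.8,0,0,0,1.7,0,0,0,2.3,0,0,0,2.48,0,0,0,2.48,0,0,0,2.48,0]' && python3 -m creep '[0.4,0,0,0,0.8,0,0,0,1.15,0,0,0,1.43,0,0,0,1.75,0,0,0,2.06,0,0,0,2.36,0,0.1,0,2.67,0,0.2,0,2.67,0,0.2,0]'
python3 - <<'E'
from h import *
s=imaging.read_camera("side")
st=ctrl.get_state();print(st['eef_pos'],st['contact_force'])
b=cv2.resize(s[105:255,225:375],None,fx=4,fy=4)
cv2.imwrite("pics/s6.png",b[:,:,::-1])
E
```

```text
time: 6.85
eef_pos: [0.6721, 0.1185, 0.0963]
tcp_rot: [-0.038, 0.999, 0.0, 0.0]
contact_force: [-1.9, 0.2, 0.2]
opening: 0.002
time: 7.6
eef_pos: [0.6036, 0.1132, 0.0901]
tcp_rot: [-0.038, 0.999, -0.0, -0.001]
contact_force: [1.0, -0.4, 0.4]
opening: -0.001
[0.60384378 0.1133002  0.09010284] [ 0.48100971 -0.3225003   0.37135698]
```

View pics/s6.png

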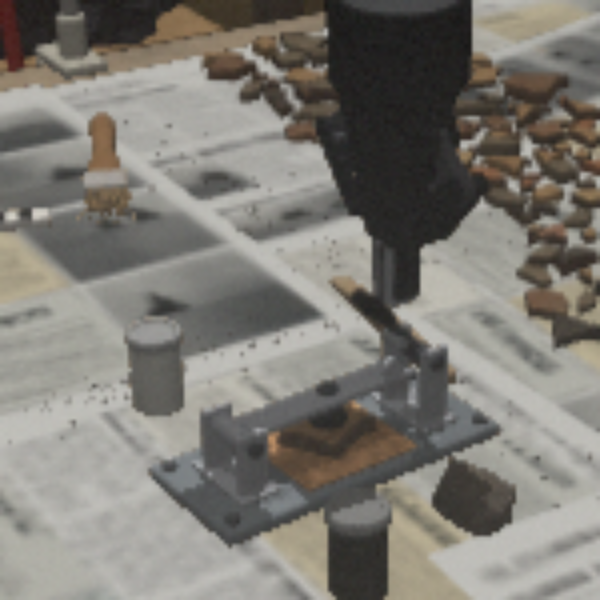

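```bash
python3 -m creep '[0.27,0,0.19,0,0.54,0,0.39,0,0.72,0,0.6,0,0.9,0,0.81,0,1.0,0,1.0,0,1.1,0,1.15,0,1.2,0,1.28,0,1.2,0,1.36,0,1.2,0,1.4,0,1.2,0,1.4,0,1.2,0,1.4,0]'
python3 - <<'E'
from h import *
s=imaging.read_camera("side")
st=ctrl.get_state();print(st['eef_pos'],st['contact_force'])
b=cv2.resize(s[105:255,225:375],None,fx=4,fy=4)
cv2.imwrite("pics/s7.png",b[:,:,::-1])
E
```

```text
time: 8.57
eef_pos: [0.5748, 0.1111, 0.0563]
tcp_rot: [-0.038, 0.999, -0.0, -0.002]
contact_force: [-2.4, -0.6, 7.4]
opening: 0.002
[0.57482415 0.11107282 0.0562772 ] [-1.7714913  -1.08504878  6.80020606]
```

View pics/s7.png

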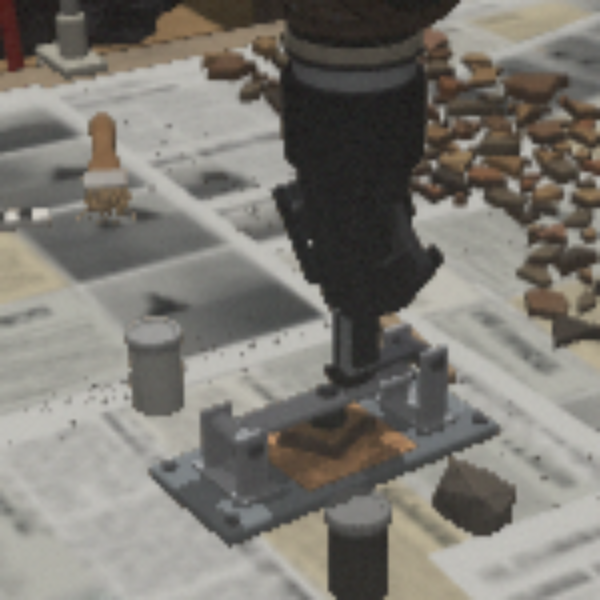

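```bash
python3 -m creep '[0,0,0.06,0,0,0,0.12,0,0,0,0.12,0,0,0,0.12,0]' && python3 -m creep '[0,0,-0.4,0,0,0,-1.4,0,0,0,-2.8,0,0,0,-4.2,0,0,0,-5,0,0,4,-6,0,0,5.6,-6,0,0,7.2,-6,0,0,8.8,-6,0,0,10,-6,0,0,10,-6,0,0,10,-6,0]'
python3 - <<'E'
from h import *
s=imaging.read_camera("side");t=imaging.read_camera("top")
st=ctrl.get_state();print(st['time'],st['eef_pos'],st['contact_force'])
b=cv2.resize(s[105:255,225:375],None,fx=4,fy=4)
cv2.imwrite("pics/s8.png",b[:,:,::-1])
a=cv2.resize(t[145:265,215:355],None,fx=5,fy=5,interpolation=cv2.INTER_CUBIC); cv2.imwrite("pics/t8.png",a[:,:,::-1])
E
```

```text
time: 8.95
eef_pos: [0.5749, 0.1111, 0.0558]
tcp_rot: [-0.038, 0.999, -0.0, -0.002]
contact_force: [-8.8, -1.7, 18.8]
opening: -0.0
time: 9.95
eef_pos: [0.5541, 0.3664, 0.2019]
tcp_rot: [-0.041, 0.999, 0.001, -0.001]
contact_force: [-0.4, -1.0, -0.3]
opening: 0.006
10.05 [0.55515669 0.36176829 0.20139004] [-0.14408496 -0.27783228  0.53949106]
```

View pics/s8.png

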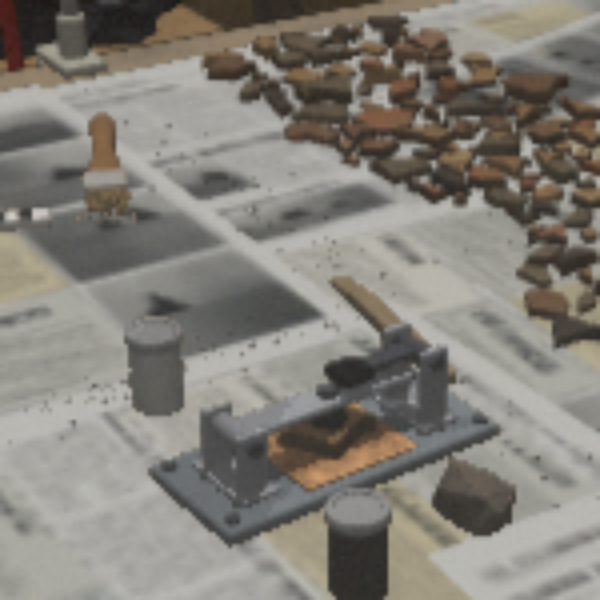

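View pics/t8.png

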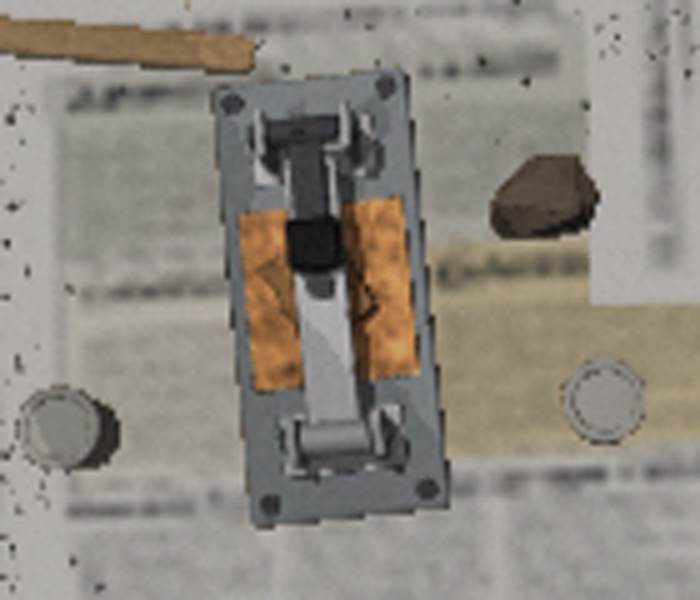

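Both pictures show the strap level on the sherd and the lever lying flat over it. The grip is at crop pixel (315,243). The cans, at (62,430) and (605,400), and the stone, at (545,195), have not moved, and the sherd's visible edges are where they were. The robot is clear of everything, so I'm handing in.

```bash
python3 -c "
from plant import ctrl
print(ctrl.sign_off())"
```

```text
the job is handed in; nothing more can be done
None
```

The job is done and handed in at about 10 s; no verdict was reported. With closed fingers I swung the grey clamp's strap over and down onto the sherd. After lifting clear, I pushed the cam lever over and down to its stop.

- **Strap:** with the strap down and the lever still up, the fingertip stood at 43 mm with about 3 N on it. That matches a level strap.
- **Lever:** at the end of its push the fingertip stood at 56 mm, against 57 mm given for the grip fully down. The force rose to about 19 N without further movement, so the lever is at its stop.
- **Final pictures:** strap and lever are both flat. The cans and the stone are at the same pixels as at the start, and so are the visible edges of the sherd. The gripper was clear of everything.
- **Not measured:** I judged the joint angles only from the fingertip heights and the pictures, and I had no reading of the pad force on the sherd.
- **Disagreement:** the two cameras differed by 2–3 mm on where the clamp stands, which did not affect the pushes.

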